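Dry-lay the deck fittings on a tender's foredeck

ROBOT

A 6-joint arm with a two-finger parallel gripper is mounted at the origin on the work surface. World frame = base frame: x ahead of the robot, y to its left, z up, the work surface at z = 0. Lengths are in mm, angles in rad, forces in N, time in s.
With the tool pointing down it reaches from about 300 to 775 mm from the base axis. Payload 14.6 kg.
Tool frame: the origin (TCP) lies between the finger pads; the fingertips stand manip.tip_reach ahead of it and the grasp point (between the pads) lies 5 mm behind it (manip.tip_reach is the distance from the TCP to the fingertips, in mm); z points along the fingers, y is the line along which they close (so a half turn about z gives the same grasp; the last joint's range is limited). The gripper opens to 94 mm and grips with 3 to 60 N. Pads are 16 mm wide; open, the fingers measure 119 mm over their backs; the gripper's body (75 mm by 177 mm) begins 78 mm behind the grasp point.
Start: joints at [-1.283, 0.3, 1.521, -0, 1.321, -0.067], TCP at [191.064, -515.736, 219.446] pointing down, gripper open.
Joint ranges: [-3.03, 3.03], [-0.79, 2.21], [0.23, 2.52], [-1.04, 4.18], [0, 3.07], [-2.55, 2.55]. Speed limits (rad/s): [2.22, 2.22, 2.57, 3.14, 3.14, 3.14].

INTERFACE

Orientations are given as [roll, pitch, yaw] about the fixed x, y, z axes, in that order (R = Rz(yaw) Ry(pitch) Rx(roll)).
In Python, from cell import manip gives the robot as it stands. The module is installed in compiled form; this text tells all that it offers.
- The arm moves only by the shell command python3 -m creep 'ROWS' [FORCE]. ROWS is JSON, a list of rows, each a list of 3 entries, a list of its own where there are three numbers: the opening, from -1 (shut) to 1 (fully open), then the shift along the tool's x, y, z in cm, then the turn about the tool's z in units of 5 degrees (1.0 is 5 degrees). In form: [[grip, [tx, ty, tz], roll], ...]. A call has 1 to 12 rows; each row is the pose to reach, as a shift and turn from the pose commanded when the call began, along the tool's axes at that moment; what a row does not reach only later rows make up. A row lasts 1/10 s, in which the tool goes at most 50 mm and 8.59 degrees, less where a joint would pass 70% of its speed; a pose out of reach is approached as far as the arm can. A call with a gripper value outside its range is refused whole. The fingers move at their own pace and stop on an object; FORCE is the grip in N (left out, the last holds). Time passes only in rows, so rows that repeat a pose let the fingers close. It gives the time, the measured TCP pose, the force, the opening and the grip force at its end, in the units of the state.
- manip.read_state(): the state, without advancing time (a new reading comes with each control period).
- manip.camera(name): name is "scene" or "top"; returns the picture (420x560x3 uint8, red, green, blue); there is no depth.
- manip.camera_params(name): a dict with "fovy" (degrees; the focal length in pixels is half the picture's height over the tangent of half this angle, whatever the lens; pixels are square), "cx", "cy" (the principal point, pixels), "origin" and "attitude" of the camera in the world. Camera axes: x right, y down, z forward; pixel columns grow to the right and rows downward; lengths in mm; the calibration is good to about 2 mm. A picture is of the moment at which its call begins. camera_params takes no time and is no camera call.
- manip.sign_off(): hands the job in; it is judged then, once.
The state is a dict: "clock": time; "joints": joint angles; "qd": joint speeds; "effort": joint torques, N m; "eef_pos": TCP position; "eef_rot": TCP orientation; "wrist_force": force on the tool from outside, world axes, zero at the start; "moment": the same for the moment, N m; "finger_gap": finger opening in mm; "finger_force": force on a finger pad.
Only numpy, scipy, OpenCV 4.12 (cv2) and the standard library are available. Lean on these libraries where they do the work, as an engineer would, in place of code of your own. Each camera call takes 0.05 s, during which the arm holds its last target. There are 200 camera calls.

TASK

Lay the four loose fittings out on the small boat's foredeck panel, ready for marking the screw holes: the red sidelight centred on the port pad and the green one on the starboard pad (port is your left when you face the bow, the pointed end), each with its coloured lens facing straight outboard, the stainless steel cleat on the centreline midway between the two lights with its horns pointing fore and aft, and the mushroom vent behind the cleat, centred on the white ring round its hole. Set each one down upright without dropping it, and leave the varnish tin and the tape roll alone.

Things in the scene. Friction and masses are not known exactly. Their poses are not given: they have to be found in the camera images.
- deck: Fixed grey foredeck panel, 342 mm long, square after end 330 mm wide, pointed bow; brown king plank on the centreline, black seams, red edge rail 9 mm high. Origin on the centreline at bench height, 150 mm ahead of the after end; x to the bow, y to port, z up. Deck surface 40 mm above the origin. Place and heading vary. Cleat's place, midway between the pads: x = 30 mm, y = 0.
- pad_port: Dark hardwood mounting pad fixed on the port side of the deck, 62 mm (fore and aft) x 52 mm, 8 mm thick. Origin at the centre of its underside, on the deck surface; axes parallel to the deck's; it lies at x = 30, y = +92 mm of the deck.
- pad_starboard: The same dark hardwood pad, fixed on the starboard side of the deck at x = 30, y = -92 mm of the deck. Origin at the centre of its underside, on the deck surface; axes parallel to the deck's.
- vent_ring: White plastic ring fixed flat on the deck's centreline, astern of the pads (85 to 105 mm behind the deck's origin), round the black vent hole: outside diameter 86 mm, hole 48 mm, 6 mm thick. Origin at the centre of its underside, on the deck surface.
- red_light: Loose port sidelight, standing upright: black housing on a black foot 46 x 48 x 5 mm, round red lens bulging from its front; 52 mm tall, 160 g. Origin at the centre of the foot's underside; x points out of the lens (front), z up. Grip across y: flat housing sides 40 mm apart, from 5 to 48 mm up and from x = -22 to +4 mm.
- green_light: Loose starboard sidelight, the same as the red one but with a green lens. Origin at the centre of the foot's underside; x points out of the lens (front), z up; flat sides 40 mm apart across y. It stands upright on the bench.
- cleat: Loose stainless steel horn cleat, 120 mm long, 42 mm tall, 280 g, standing on its foot (62 x 26 x 5 mm). Origin at the centre of the foot's underside; x along the horns (both ends alike), z up. Grip across y at the middle: two 17 mm thick legs stand 16 mm either side of the centre, from 5 mm up, under the 14 mm thick horn bar, whose middle is 29 mm up.
- vent: Loose bright metal mushroom vent, 44 mm tall, 200 g, standing on its flange (72 mm across, 4 mm thick): narrow neck, domed cap 58 mm across with an upright edge 19 to 31 mm above the underside; grip it there, in any direction. Origin at the centre of the flange's underside, z up.
- varnish_tin: Loose round tin of varnish with a yellow label, 76 mm across, 95 mm tall, 550 g; a bystander, to be left where it is. Origin at the centre of its underside.
- tape_roll: Loose blue roll of masking tape lying flat, 96 mm across, 25 mm tall, 120 g; a bystander, to be left where it is. Origin at the centre of its underside.
Mind the look-alikes: they are no part of the job. Leave any pink, purple or yellow look-alike of the green_light alone.

How it is judged (in metres and radians):
At the end, for the whole second after the job is handed in: Red light on port pad, green on starboard pad, centred to 12 mm, lens outboard to 17 degrees; cleat on deck, to 12 mm of the centreline and 15 mm (fore and aft) of the line between the pads, parallel to 14 degrees; vent on the white ring, centred to 12 mm; all upright, released, at rest (horizontal distance between red_light and pad_port below 0.012 m and z of red_light in the frame of pad_port between 0.004 and 0.012 m and angle between the x axis of each of red_light, green_light and the y axis of deck, either way round below 0.3 rad and x of pad_starboard in the frame of red_light below -0.12 m and horizontal distance between green_light and pad_starboard below 0.012 m and z of green_light in the frame of pad_starboard between 0.004 and 0.012 m and x of pad_port in the frame of green_light below -0.12 m and y of cleat in the frame of deck between -0.012 and 0.012 m and x of cleat in the frame of deck between 0.015 and 0.045 m and z of cleat in the frame of deck between 0.036 and 0.044 m and angle between the x axis of cleat and the x axis of deck, either way round below 0.25 rad and horizontal distance between vent and vent_ring below 0.012 m and z of vent in the frame of vent_ring between 0.002 and 0.01 m and angle between each of red_light, green_light, cleat, vent's own z axis and vertical below 0.12 rad and linear speed of each of red_light, green_light, cleat, vent below 0.02 m/s and angular speed of each of red_light, green_light, cleat, vent below 0.2 rad/s); the robot touches nothing.
It fails at once if a fitting is dropped or knocked flying (moving faster than 0.6 m/s while not held) ((linear speed of red_light above 0.6 m/s and contact force between the fingers and red_light below 0.05 N) or (linear speed of green_light above 0.6 m/s and contact force between the fingers and green_light below 0.05 N) or (linear speed of cleat above 0.6 m/s and contact force between the fingers and cleat below 0.05 N) or (linear speed of vent above 0.6 m/s and contact force between the fingers and vent below 0.05 N)).
It fails at once if the varnish tin or the tape roll is pushed more than 20 mm from its place (distance of any of varnish_tin, tape_roll from where it was at the start of the episode above 0.02 m).
It also fails if it takes over 104 s, if anything falls off the work surface, if the arm or the gripper's body presses on something with over 40 N, if the wrist force passes 120 N, or if a joint passes its speed limit or range.

## Working session

There is one attempt and no reset: what is moved stays moved. The work goes in short steps, Python scripts to look and compute and a shell command to move; the robot and the scene stay as the last step left them, time stands still between calls to the robot, and variables do not carry over. Pictures are saved under pics/ and viewed, at most 14 in all, crops included, and the job is handed in when it is done.

```bash
mkdir -p pics
python3 - <<'E'
from cell import manip
import cv2
for n in("scene","top"):
    im=manip.camera(n); cv2.imwrite(f"pics/{n}0.png",im[:,:,::-1]); print(n,manip.camera_params(n))
print(manip.read_state(),manip.tip_reach)
E
```

```text
scene {'fovy': 47.71474608987163, 'cx': 281.39254625391175, 'cy': 208.03668817931413, 'origin': array([1272.50485709, -107.40997586,  859.92994236]), 'attitude': array([-2.38056935, -0.00540487,  1.43100067])}
top {'fovy': 50.64686593311638, 'cx': 272.55908197955966, 'cy': 211.21351418599974, 'origin': array([ 338.33766463,  -13.07946319, 1070.51822994]), 'attitude': array([-2.97393448,  0.00548335, -1.57018717])}
{'clock': 0.1, 'joints': array([-1.28259125e+00,  3.00387498e-01,  1.52151532e+00, -1.26685686e-05,
        1.32069144e+00, -6.65967387e-02]), 'qd': array([-0.00029468, -0.00128357, -0.00037103,  0.00089081, -0.0001661 ,
       -0.00184785]), 'effort': array([ 3.18633749e-03, -5.32642508e+01, -3.53284121e+01,  7.10403803e-02,
        2.35024269e-02, -4.20658921e-05]), 'eef_pos': array([ 191.00634663, -515.53540263,  218.95999912]), 'eef_rot': array([-3.14059246e+00, -5.44100517e-05,  3.54804934e-01]), 'wrist_force': array([0.14413253, 0.25039504, 0.92026779]), 'moment': array([-0.0527551 ,  0.00650599,  0.01381147]), 'finger_force': 0.0, 'finger_gap': 93.6614383351732} 14.0
```

View pics/top0.png

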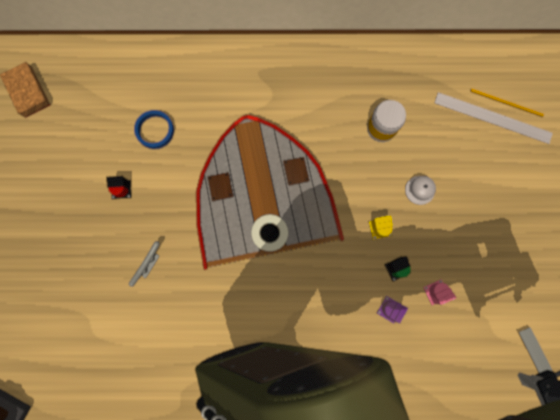

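View pics/scene0.png

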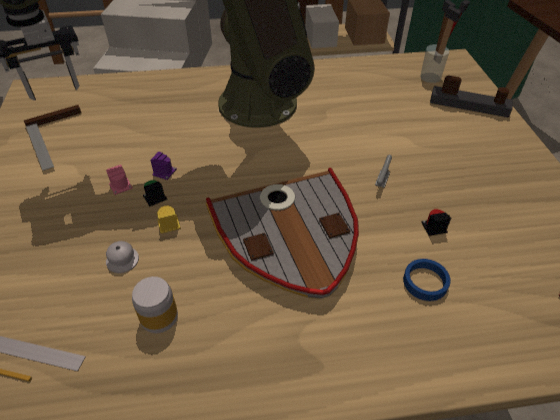

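Top view shows the deck with its bow up (+x). The pads are at about (220,186) and (296,170), and the ring is at (269,232). The red light is at (119,186), the cleat at (147,262), the vent at (420,189) and the green light at (399,267). Next I'll enlarge the fittings.

```bash
cat > h.py <<'E'
import numpy as np, cv2
from scipy.spatial.transform import Rotation as R
from cell import manip
def ray(n,px):
    c=manip.camera_params(n); f=210/np.tan(np.radians(c["fovy"]/2))
    d=R.from_euler('xyz',c["attitude"]).apply(np.c_[(np.atleast_2d(px)-[c["cx"],c["cy"]])/f,np.ones(len(np.atleast_2d(px)))])
    return np.array(c["origin"]),d
def onz(n,px,z):
    o,d=ray(n,px); return o+d*((z-o[2])/d[:,2])[:,None]
def proj(n,P):
    c=manip.camera_params(n); f=210/np.tan(np.radians(c["fovy"]/2))
    q=R.from_euler('xyz',c["attitude"]).inv().apply(np.atleast_2d(P)-c["origin"])
    return q[:,:2]/q[:,2:]*f+[c["cx"],c["cy"]]
E
python3 - <<'E'
import cv2,numpy as np
from h import *
t=cv2.imread("pics/top0.png");s=cv2.imread("pics/scene0.png")
def crop(im,x,y,r=20,k=260): return cv2.resize(im[y-r:y+r,x-r:x+r],(k,k),interpolation=cv2.INTER_CUBIC)
a=[crop(t,119,186),crop(t,399,267),crop(t,147,262,30)]
b=[crop(s,436,222),crop(s,154,192),crop(s,384,172,30)]
cv2.imwrite("pics/c1.png",np.vstack([np.hstack(a),np.hstack(b)]))
cv2.imwrite("pics/c2.png",cv2.resize(t[100:280,180:360],(600,600),interpolation=cv2.INTER_CUBIC))
E
```

```text
(no output)
```

View pics/c1.png

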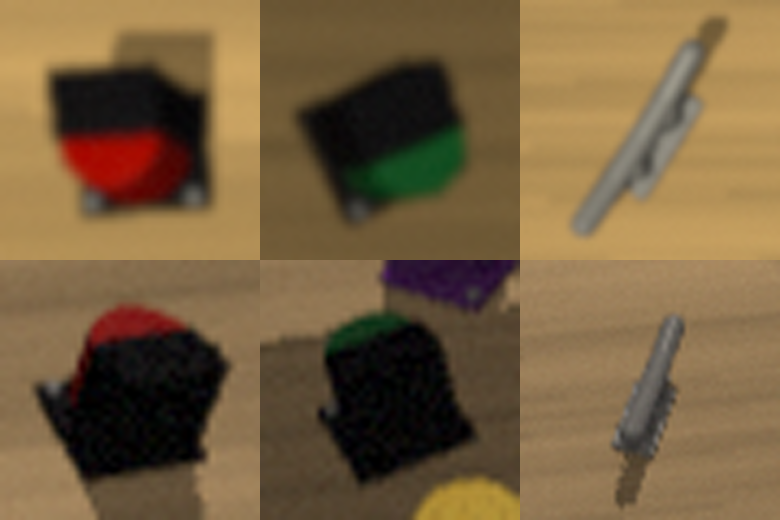

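View pics/c2.png

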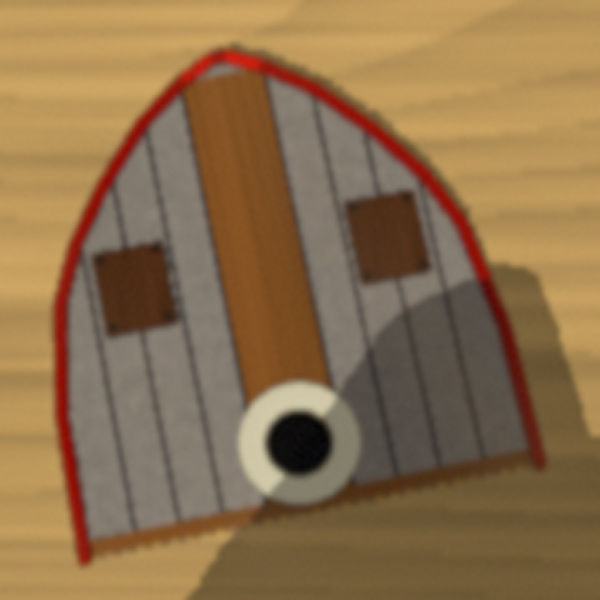

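Crops: both lenses face the robot side (image down). The deck, pads and ring are clear. I'll compute poses from these corners.

```bash
cat > m.py <<'E'
from h import *
np.set_printoptions(precision=1,suppress=True)
def pk(pts,x0,y0,k): return (np.array(pts,float)+.5)/k-.5+[x0,y0]
T=lambda p,x0,y0,k,z: onz("top",pk(p,x0,y0,k),z)[:,:2]
S=lambda p,x0,y0,k,z: onz("scene",pk(p,x0,y0,k),z)[:,:2]
ang=lambda v: np.degrees(np.arctan2(v[1],v[0]))
P=T([(95,256),(160,243),(177,320),(108,335)],180,100,10/3,48); Q=T([(347,204),(411,191),(428,268),(364,283)],180,100,10/3,48)
p,q=P.mean(0),Q.mean(0); u=(p-q)
print("port",p,"stbd",q,"dist(184)",np.linalg.norm(u),"y dir deg",ang(u),"heading",ang(u)-90,"pad sizes",[np.linalg.norm(A[i]-A[i-1]) for A in(P,Q) for i in range(4)])
r=T([(299,442.5)],180,100,10/3,46)[0]; mid=(p+q)/2
print("ring",r,"from mid",np.linalg.norm(mid-r),"(115..135) heading",ang(mid-r),"mid",mid)
def light(tf,sf,t0,s0):
    print("top front",T(tf,*t0,6.5,5)); print("scene",S(sf,*s0,6.5,2))
c=6.5
print("RED"); A=T([(82,213),(210,208),(208,95)],99,166,c,5); print(A,np.linalg.norm(A[0]-A[1]),np.linalg.norm(A[1]-A[2]),"centre",(A[0]+A[2])/2,"lensdir",ang(A[1]-A[0])-90)
B=T([(50,72),(152,68),(160,130),(60,135)],99,166,c,50); print(B, ang(B[0]-B[1]), ang(B[2]-B[1]))
C=S([(85,218),(203,198),(40,128)],416,202,c,2); print("scene",C,ang(C[1]-C[0]),np.linalg.norm(C[1]-C[0]),np.linalg.norm(C[2]-C[0]),"c",(C[1]+C[2])/2)
print("GREEN"); A=T([(98,226)],379,247,c,5); print(A)
B=T([(40,112),(180,60),(200,125),(80,180)],379,247,c,50); print(B, ang(B[0]-B[1]), ang(B[2]-B[1]))
C=S([(100,222),(215,177),(60,150)],134,172,c,2); print("scene",C,ang(C[1]-C[0]),np.linalg.norm(C[1]-C[0]),np.linalg.norm(C[2]-C[0]),"c",(C[1]+C[2])/2)
print("CLEAT"); k=13/3
B=T([(175,45),(60,230)],117,232,k,38); print(B,np.linalg.norm(B[0]-B[1]),ang(B[0]-B[1]),B.mean(0))
F=T([(180,98),(120,195)],117,232,k,4); print(F,np.linalg.norm(F[0]-F[1]),ang(F[0]-F[1]))
C=S([(152,60),(110,180)],354,142,k,38); print("scene bar",C,np.linalg.norm(C[0]-C[1]),ang(C[0]-C[1]),C.mean(0))
print("VENT")
for n,w in(("top",(420,189)),("scene",(121,257))):
    im=cv2.imread(f"pics/{n}0.png"); x,y=w; h=cv2.cvtColor(im,cv2.COLOR_BGR2HSV)[y-24:y+24,x-24:x+24]
    m=((h[:,:,1]<70)&(h[:,:,2]>60)).astype('u1'); cs,_=cv2.findContours(m,cv2.RETR_EXTERNAL,cv2.CHAIN_APPROX_NONE); cc=max(cs,key=cv2.contourArea)
    (cx,cy),rr=cv2.minEnclosingCircle(cc); M=cv2.moments(cc); px=(cx+x-24,cy+y-24); print(n,px,rr,cv2.boundingRect(cc),onz(n,px,4)[0],onz(n,px,25)[0])
E
python3 m.py
```

```text
port [571.5 116.4] stbd [609.3 -62.7] dist(184) 183.04461460239935 y dir deg 101.91561014375148 heading 11.91561014375148 pad sizes [np.float64(58.1904342349497), np.float64(47.044181072254005), np.float64(57.42560839435799), np.float64(49.65165880115347), np.float64(59.05593575688367), np.float64(46.816640821267114), np.float64(57.71012552906681), np.float64(46.72057200527546)]
ring [461.8   0.1] from mid 131.2973223650819 (115..135) heading 11.777182992193673 mid [590.4  26.9]
RED
[[550.8 388.6]
 [552.7 340.3]
 [596.5 343.4]] 48.30876590627729 43.86878993784151 centre [573.6 366. ] lensdir -177.7468139120632
[[594.2 386.5]
 [595.7 349.4]
 [572.5 345.1]
 [570.7 381.4]] 92.26529343709076 -169.62521162721012
scene [[598.7 344.8]
 [595.3 391.2]
 [554.  343.6]] 94.18236458332845 46.52990798761628 44.76344507988691 c [574.7 367.4]
GREEN
[[ 350.1 -294. ]]
[[ 389.2 -263.6]
 [ 407.4 -313.6]
 [ 384.7 -319.5]
 [ 365.5 -276.6]] 110.02942043079085 -165.50826060062806
scene [[ 411.7 -316.1]
 [ 392.9 -273. ]
 [ 369.6 -333.7]] 113.4837677994573 47.054126600958995 45.573835470677835 c [ 381.3 -303.3]
CLEAT
[[440.2 262.6]
 [341.8 319.3]] 113.61005749841439 -29.978607657121508 [391.  290.9]
[[414.2 267.6]
 [360.9 298.3]] 61.431256485580676 -29.985444237233533
scene bar [[344.  317.8]
 [445.2 261.9]] 115.62244307719543 151.06603031948285 [394.6 289.9]
VENT
top (420.017240524292, 189.017240524292) 15.017352104187012 (9, 11, 31, 29) [ 574.  -368.9    4. ] [ 569.3 -361.9   25. ]
scene (121.21723175048828, 257.44108963012695) 17.13201141357422 (9, 8, 33, 32) [ 570.  -369.4    4. ] [ 587.2 -363.    25. ]
```

```bash
cat > g.py <<'E'
import sys
from h import *
x,y,z,yaw=map(float,sys.argv[1:5]); s=manip.read_state(); r=R.from_euler('xyz',s["eef_rot"])
d=r.inv().apply(np.array([x,y,z])-s["eef_pos"])/10
t=(yaw-np.degrees(s["eef_rot"][2])+180)%360-180
print("t",s["clock"],"shift cm",d.round(2),"roll",round(-t/5,2),"j6 goal",round(np.degrees(s["joints"][5])-t+np.degrees(np.arctan2(y,x)-s["joints"][0])))
E
python3 g.py 389.3 -301.6 150 22
```

```text
t 0.1 shift cm [ 26.03 -13.17   6.91] roll -0.33 j6 goal 30
```

```bash
python3 -m creep '[[1,[4,-2,1],0],[1,[9,-4.5,2.5],0],[1,[13.5,-7,4],-0.2],[1,[18,-9,5],-0.3],[1,[22,-11,6],-0.33],[1,[26.03,-13.17,6.9],-0.33],[1,[26.03,-13.17,6.9],-0.33],[1,[26.03,-13.17,6.9],-0.33],[1,[26.03,-13.17,6.9],-0.33]]' 40; python3 g.py 389.3 -301.6 25 22
```

```text
clock: 1.0
eef_pos: [389.0, -302.5, 150.6]
eef_rot: [3.141, 0.0, 0.383]
wrist_force: [-0.2, -0.2, 0.3]
finger_gap: 93.9
finger_force: 0.0
t 1.0 shift cm [ 0.07 -0.07 12.56] roll -0.01 j6 goal 30
```

```bash
python3 -m creep '[[1,[0.07,-0.07,4],0],[1,[0.07,-0.07,8],0],[1,[0.07,-0.07,11],0],[1,[0.07,-0.07,12.5],0],[1,[0.07,-0.07,12.5],0],[-1,[0.07,-0.07,12.5],0],[-1,[0.07,-0.07,12.5],0],[-1,[0.07,-0.07,12.5],0],[-1,[0.07,-0.07,12.5],0],[-1,[0.07,-0.07,12.5],0],[-1,[0.07,-0.07,12.5],0]]' 40; python3 -m creep '[[-1,[0,0,0],0],[-1,[0,0,0],0],[-1,[0,0,0],0],[-1,[0,0,-3],0],[-1,[0,0,-7],0],[-1,[0,0,-11],0],[-1,[0,0,-13],0],[-1,[0,0,-13],0],[-1,[0,0,-13],0]]'
```

```text
clock: 2.1
eef_pos: [389.9, -300.9, 25.6]
eef_rot: [3.141, -0.0, 0.384]
wrist_force: [-0.5, -0.5, -0.3]
finger_gap: 49.2
finger_force: 0.0
clock: 3.0
eef_pos: [389.5, -300.6, 154.5]
eef_rot: [-3.141, 0.0, 0.384]
wrist_force: [0.2, -0.4, -1.0]
finger_gap: 39.7
finger_force: 39.8
```

```bash
python3 g.py 607.4 -53.9 155 101.9
```

```text
t 3.0 shift cm [ 29.44 -14.73  -0.05] roll -15.98 j6 goal -17
```

```bash
python3 -m creep '[[-1,[1.5,-0.8,0],-1],[-1,[4.5,-2.2,0],-2.6],[-1,[8,-4,0],-4.2],[-1,[11.5,-5.7,0],-5.8],[-1,[15,-7.5,0],-7.4],[-1,[18.5,-9.2,0],-9],[-1,[22,-11,0],-10.6],[-1,[25,-12.5,0],-12.2],[-1,[27.5,-13.8,0],-13.8],[-1,[29,-14.5,0],-15.2],[-1,[29.44,-14.73,0],-15.98],[-1,[29.44,-14.73,0],-15.98]]'; python3 -m creep '[[-1,[0,0,0],0],[-1,[0,0,0],0]]';python3 g.py 607.4 -53.9 76 101.9
python3 - <<'E'
from h import *
for n in("top","scene"): cv2.imwrite(f"pics/{n}1.png",manip.camera(n)[:,:,::-1])
E
```

```text
clock: 4.2
eef_pos: [607.2, -53.4, 152.9]
eef_rot: [-3.138, -0.001, 1.78]
wrist_force: [-0.3, 0.0, -2.3]
finger_gap: 39.9
finger_force: 39.8
clock: 4.4
eef_pos: [607.2, -54.5, 154.7]
eef_rot: [-3.14, -0.0, 1.776]
wrist_force: [-0.7, -0.2, -2.2]
finger_gap: 39.8
finger_force: 39.8
t 4.4 shift cm [0.06 0.04 7.87] roll -0.03 j6 goal -17
```

View pics/scene1.png

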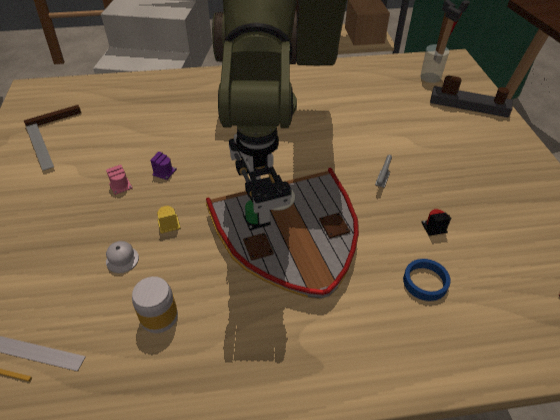

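The green light is held with its lens outboard at (252,212). Lowering it onto the starboard pad.

```bash
python3 -m creep '[[-1,[0.06,0.04,2.5],0],[-1,[0.06,0.04,5],0],[-1,[0.06,0.04,7],0],[-1,[0.06,0.04,7.6],0],[-1,[0.06,0.04,7.8],0],[-1,[0.06,0.04,7.95],0],[-1,[0.06,0.04,8.05],0],[-1,[0.06,0.04,8.1],0],[-1,[0.06,0.04,8.1],0],[-1,[0.06,0.04,8.1],0]]'
```

```text
clock: 5.5
eef_pos: [608.0, -53.4, 74.7]
eef_rot: [3.141, 0.0, 1.778]
wrist_force: [0.1, 0.3, -1.5]
finger_gap: 39.9
finger_force: 39.8
```

```bash
python3 -m creep '[[-1,[0,0,0.06],0],[-1,[0,0,0.12],0],[-1,[0,0,0.12],0]]'
```

```text
clock: 5.8
eef_pos: [608.0, -53.4, 73.5]
eef_rot: [3.141, 0.0, 1.778]
wrist_force: [-2.1, 1.0, 2.2]
finger_gap: 40.1
finger_force: 39.8
```

```bash
python3 -m creep '[[-0.1,[0,0,0.02],0],[0.4,[0,0,0.02],0],[0.4,[0,0,0],0],[0.4,[0,0,0],0],[0.4,[0,0,-3],0],[0.4,[0,0,-7],0],[0.4,[0,0,-9],0],[0.4,[0,0,-9],0]]'; python3 g.py 572 -368 160 101.9
```

```text
clock: 6.6
eef_pos: [609.1, -53.6, 166.5]
eef_rot: [3.137, 0.002, 1.778]
wrist_force: [0.2, -0.8, 0.4]
finger_gap: 65.7
finger_force: 0.0
t 6.6 shift cm [-30.   -10.11   0.66] roll -0.0 j6 goal -45
```

```bash
python3 -m creep '[[1,[-3,-1,0],0],[1,[-7.5,-2.5,0],0],[1,[-12,-4,0],0],[1,[-16.5,-5.5,0],0],[1,[-21,-7,0],0],[1,[-25,-8.5,0],0],[1,[-28.5,-9.6,0],0],[1,[-30,-10.1,0],0],[1,[-30,-10.1,0],0],[1,[-30,-10.1,0],0]]'; python3 g.py 572 -368 22 101.9
```

```text
clock: 7.6
eef_pos: [571.0, -366.6, 162.5]
eef_rot: [-3.141, -0.001, 1.779]
wrist_force: [0.0, 0.5, 1.3]
finger_gap: 93.8
finger_force: 0.0
t 7.6 shift cm [-0.17  0.08 14.05] roll 0.0 j6 goal -45
```

Run:
```python
from h import *
a=[manip.camera(n)[:,:,::-1] for n in("scene","top")]
s=a[0][190:330,170:350]; t=a[1][90:290,180:440]
cv2.imwrite("pics/c3.png",np.hstack([cv2.resize(s,(386,300),interpolation=3),cv2.resize(t,(390,300),interpolation=3)]))
```

```text
(no output)
```

View pics/c3.png

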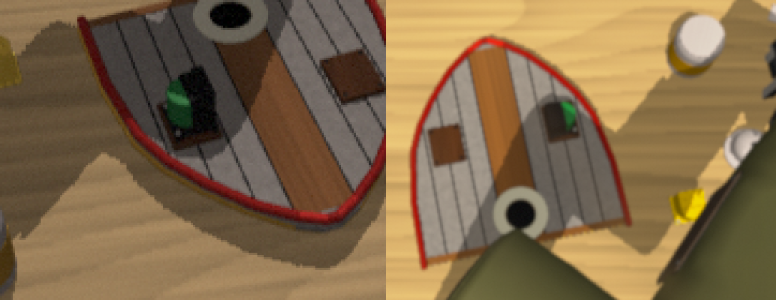

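The green light stands on the starboard pad, lens outboard. I'll measure its centring at the end. Now the vent.

```bash
python3 -m creep '[[1,[-0.17,0.08,4],0],[1,[-0.17,0.08,8],0],[1,[-0.17,0.08,11.5],0],[1,[-0.17,0.08,13.3],0],[1,[-0.17,0.08,14.05],0],[1,[-0.17,0.08,14.1],0],[-1,[-0.17,0.08,14.1],0],[-1,[-0.17,0.08,14.1],0],[-1,[-0.17,0.08,14.1],0],[-1,[-0.17,0.08,14.1],0],[-1,[-0.17,0.08,14.1],0],[-1,[-0.17,0.08,14.1],0]]' 40; python3 -m creep '[[-1,[0,0,0],0],[-1,[0,0,0],0]]'
```

```text
clock: 8.9
eef_pos: [572.2, -369.4, 22.7]
eef_rot: [3.141, 0.0, 1.778]
wrist_force: [0.1, -0.2, 3.5]
finger_gap: 57.3
finger_force: 40.0
clock: 9.1
eef_pos: [572.2, -369.4, 22.7]
eef_rot: [3.141, 0.0, 1.778]
wrist_force: [0.6, 0.4, 4.8]
finger_gap: 57.0
finger_force: 40.0
```

```bash
python3 -m creep '[[-1,[0,0,-1],0],[-1,[0,0,-4],0],[-1,[0,0,-8],0],[-1,[0,0,-11.5],0],[-1,[0,0,-13],0],[-1,[0,0,-13],0],[-1,[0,0,-13],0]]'; python3 g.py 461.8 0.1 153 101.9
```

```text
clock: 9.8
eef_pos: [571.4, -369.0, 150.3]
eef_rot: [-3.14, -0.002, 1.778]
wrist_force: [0.2, -0.1, -2.9]
finger_gap: 57.4
finger_force: 40.0
t 9.8 shift cm [38.37 -3.13 -0.19] roll -0.0 j6 goal -12
```

```bash
python3 -m creep '[[-1,[2,-0.2,0],0],[-1,[5.5,-0.5,0],0],[-1,[10,-0.8,0],0],[-1,[14.5,-1.2,0],0],[-1,[19,-1.5,0],0],[-1,[23.5,-1.9,0],0],[-1,[28,-2.3,0],0],[-1,[32.5,-2.6,0],0],[-1,[36,-2.9,0],0],[-1,[38,-3.1,0],0],[-1,[38.37,-3.13,0],0],[-1,[38.37,-3.13,0],0]]'; python3 -m creep '[[-1,[0,0,0],0],[-1,[0,0,0],0],[-1,[0,0,0],0]]'; python3 g.py 461.8 0.1 68.5 101.9
python3 - <<'E'
from h import *
cv2.imwrite("pics/c4.png",np.hstack([cv2.resize(manip.camera("scene")[90:290,180:380,::-1],(400,400),interpolation=3),cv2.resize(manip.camera("top")[140:340,170:370,::-1],(400,400),interpolation=3)]))
E
```

```text
clock: 11.0
eef_pos: [461.9, -0.1, 151.1]
eef_rot: [-3.14, -0.0, 1.779]
wrist_force: [-0.0, -1.3, -1.0]
finger_gap: 57.3
finger_force: 40.0
clock: 11.3
eef_pos: [462.4, -0.9, 152.0]
eef_rot: [-3.141, -0.0, 1.777]
wrist_force: [0.4, -0.2, -1.3]
finger_gap: 57.0
finger_force: 40.0
t 11.3 shift cm [ 0.12 -0.04  8.35] roll -0.02 j6 goal -12
```

View pics/c4.png

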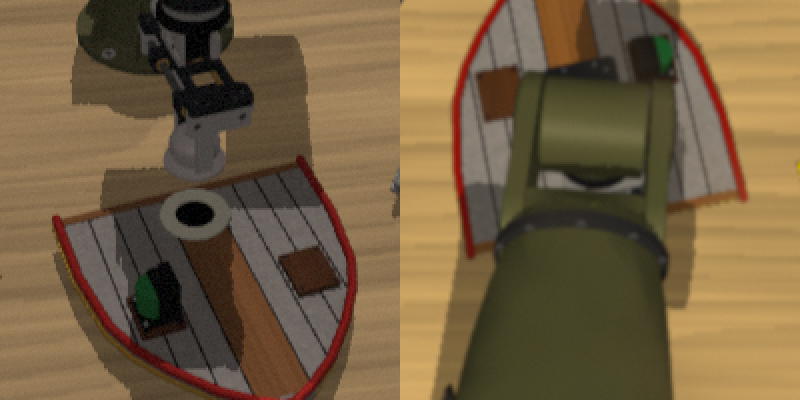

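The vent is held level. Its flange centre in the scene view is at about (277,170). I'll check that against the target, then lower.

```bash
python3 -c "
from h import *
print(onz('scene',[(277.3,170.5)],131),onz('scene',[(277,196.5)],46))"
python3 -m creep '[[-1,[0.12,-0.04,2.5],0],[-1,[0.12,-0.04,5],0],[-1,[0.12,-0.04,7],0],[-1,[0.12,-0.04,7.8],0],[-1,[0.12,-0.04,8.1],0],[-1,[0.12,-0.04,8.25],0],[-1,[0.12,-0.04,8.35],0],[-1,[0.12,-0.04,8.35],0],[-1,[0.12,-0.04,8.35],0]]'
```

```text
[[466.65280922   0.4886871  131.        ]] [[ 4.65825666e+02 -2.05087616e-01  4.60000000e+01]]
clock: 12.3
eef_pos: [462.0, 0.8, 69.2]
eef_rot: [3.141, 0.0, 1.778]
wrist_force: [-0.3, -0.4, -2.5]
finger_gap: 57.2
finger_force: 40.0
```

```bash
python3 -m creep '[[-1,[0,0,0.05],0],[-1,[0,0,0.1],0],[-1,[0,0,0.1],0]]'
```

```text
clock: 12.6
eef_pos: [462.0, 0.8, 68.6]
eef_rot: [3.141, 0.0, 1.778]
wrist_force: [-5.2, 0.6, 9.7]
finger_gap: 57.0
finger_force: 40.0
```

```bash
python3 -m creep '[[0.4,[0,0,0],0],[0.8,[0,0,0],0],[0.8,[0,0,0],0],[0.8,[0,0,0],0],[0.8,[0,0,0],0],[0.8,[0,0,-3],0],[0.8,[0,0,-7],0],[0.8,[0,0,-9],0],[0.8,[0,0,-9],0],[0.8,[0,0,-9],0]]'; python3 g.py 393 291.5 155 150
```

```text
clock: 13.6
eef_pos: [461.5, 0.8, 157.2]
eef_rot: [-3.141, -0.0, 1.778]
wrist_force: [-0.1, -0.1, 0.3]
finger_gap: 84.7
finger_force: 0.0
t 13.6 shift cm [29.85 -0.72  0.22] roll -9.62 j6 goal -23
```

```bash
python3 -m creep '[[0.6,[3,-0.1,0],-1],[0.2,[7,-0.2,0],-2.2],[0.2,[11.5,-0.3,0],-3.7],[0.2,[16,-0.4,0],-5.2],[0.2,[20.5,-0.5,0],-6.7],[0.2,[25,-0.6,0],-8.2],[0.2,[28.5,-0.7,0],-9.3],[0.2,[29.85,-0.72,0],-9.62],[0.2,[29.85,-0.72,0],-9.62],[0.2,[29.85,-0.72,0],-9.62],[0.2,[29.85,-0.72,0],-9.62]]'; python3 g.py 393 291.5 24 150
```

```text
clock: 14.7
eef_pos: [393.6, 290.2, 157.4]
eef_rot: [-3.141, -0.0, 2.615]
wrist_force: [-1.0, 0.1, -0.7]
finger_gap: 56.4
finger_force: 0.0
t 14.7 shift cm [ 0.12  0.09 13.34] roll -0.04 j6 goal -23
```

```bash
python3 -m creep '[[0.2,[0.12,0.09,4],0],[0.2,[0.12,0.09,8],0],[0.2,[0.12,0.09,11],0],[0.2,[0.12,0.09,12.8],0],[0.2,[0.12,0.09,13.34],0],[0.2,[0.12,0.09,13.4],0],[-1,[0.12,0.09,13.4],0],[-1,[0.12,0.09,13.4],0],[-1,[0.12,0.09,13.4],0],[-1,[0.12,0.09,13.4],0],[-1,[0.12,0.09,13.4],0],[-1,[0.12,0.09,13.4],0]]' 50; python3 -m creep '[[-1,[0,0,0],0],[-1,[0,0,0],0],[-1,[0,0,0],0]]'
```

```text
clock: 15.9
eef_pos: [392.6, 292.8, 23.9]
eef_rot: [-3.142, 0.0, 2.618]
wrist_force: [-0.6, -0.9, 1.7]
finger_gap: 12.8
finger_force: 50.0
clock: 16.2
eef_pos: [392.6, 292.8, 23.8]
eef_rot: [-3.142, -0.0, 2.618]
wrist_force: [-2.1, -1.5, 3.8]
finger_gap: 12.6
finger_force: 50.0
```

```bash
python3 -m creep '[[-1,[0,0,-1],0],[-1,[0,0,-4],0],[-1,[0,0,-8],0],[-1,[0,0,-11.5],0],[-1,[0,0,-13],0],[-1,[0,0,-13],0],[-1,[0,0,-13],0]]'; python3 g.py 590.4 26.9 154 191.85
```

```text
clock: 16.9
eef_pos: [392.3, 292.6, 153.2]
eef_rot: [-3.141, -0.0, 2.618]
wrist_force: [-0.9, 0.2, -2.9]
finger_gap: 12.9
finger_force: 50.0
t 16.9 shift cm [-30.45 -13.1   -0.08] roll -8.37 j6 goal -99
```

```bash
python3 -m creep '[[-1,[-2,-0.9,0],-0.6],[-1,[-5,-2.2,0],-1.5],[-1,[-8.5,-3.7,0],-2.5],[-1,[-12,-5.2,0],-3.5],[-1,[-15.5,-6.7,0],-4.5],[-1,[-19,-8.2,0],-5.5],[-1,[-22.5,-9.7,0],-6.5],[-1,[-26,-11.2,0],-7.3],[-1,[-29,-12.5,0],-8],[-1,[-30.45,-13.1,0],-8.37],[-1,[-30.45,-13.1,0],-8.37],[-1,[-30.45,-13.1,0],-8.37]]'; python3 -m creep '[[-1,[0,0,0],0],[-1,[0,0,0],0],[-1,[0,0,0],0]]'; python3 g.py 590.4 26.9 63.8 191.85
python3 - <<'E'
from h import *
cv2.imwrite("pics/c5.png",cv2.resize(manip.camera("scene")[130:310,180:380,::-1],(600,540),interpolation=3))
E
```

```text
clock: 18.1
eef_pos: [590.0, 27.3, 152.2]
eef_rot: [3.141, -0.003, -2.936]
wrist_force: [-0.2, -0.4, -2.5]
finger_gap: 13.1
finger_force: 50.0
clock: 18.4
eef_pos: [590.5, 27.7, 153.8]
eef_rot: [3.142, 0.0, -2.935]
wrist_force: [0.7, 0.4, -3.3]
finger_gap: 12.8
finger_force: 50.0
t 18.4 shift cm [ 0.03 -0.07  9.  ] roll 0.0 j6 goal -99
```

View pics/c5.png

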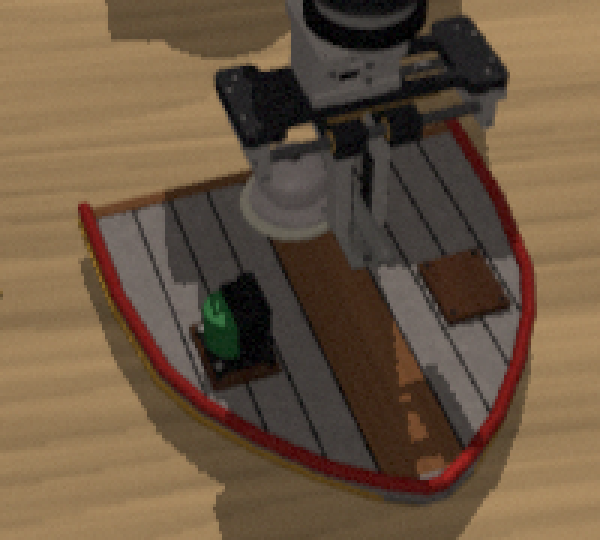

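The vent sits on the ring and the cleat is held fore-and-aft, so I'm lowering the cleat.

```bash
python3 -m creep '[[-1,[0.03,-0.07,2.5],0],[-1,[0.03,-0.07,5.5],0],[-1,[0.03,-0.07,7.5],0],[-1,[0.03,-0.07,8.4],0],[-1,[0.03,-0.07,8.8],0],[-1,[0.03,-0.07,8.95],0],[-1,[0.03,-0.07,9],0],[-1,[0.03,-0.07,9],0],[-1,[0.03,-0.07,9],0]]'
```

```text
clock: 19.35
eef_pos: [590.9, 26.3, 64.4]
eef_rot: [-3.141, 0.001, -2.935]
wrist_force: [0.4, 0.2, -2.0]
finger_gap: 12.9
finger_force: 50.0
```

```bash
python3 -m creep '[[-1,[0,0,0.05],0],[-1,[0,0,0.1],0],[-1,[0,0,0.1],0]]'
```

```text
clock: 19.65
eef_pos: [591.0, 26.1, 63.8]
eef_rot: [-3.141, 0.001, -2.935]
wrist_force: [-3.2, -1.5, 5.8]
finger_gap: 12.7
finger_force: 50.0
```

```bash
python3 -m creep '[[-0.5,[0,0,0],0],[-0.1,[0,0,0],0],[-0.1,[0,0,0],0],[-0.1,[0,0,0],0],[-0.1,[0,0,-3],0],[-0.1,[0,0,-7],0],[-0.1,[0,0,-10],0],[-0.1,[0,0,-10],0],[-0.1,[0,0,-10],0]]'; python3 g.py 583 367.5 155 183
```

```text
clock: 20.55
eef_pos: [590.6, 26.3, 162.7]
eef_rot: [-3.141, 0.001, -2.935]
wrist_force: [0.2, -0.4, -0.1]
finger_gap: 42.1
finger_force: 0.0
t 20.55 shift cm [-6.25 33.55  0.77] roll 1.77 j6 goal -61
```

```bash
python3 -m creep '[[0.5,[-0.6,3,0],0.2],[1,[-1.4,7.5,0],0.5],[1,[-2.2,12,0],0.8],[1,[-3,16.5,0],1],[1,[-3.9,21,0],1.2],[1,[-4.7,25.5,0],1.4],[1,[-5.5,30,0],1.6],[1,[-6.1,33,0],1.77],[1,[-6.25,33.55,0],1.77],[1,[-6.25,33.55,0],1.77],[1,[-6.25,33.55,0],1.77]]'; python3 g.py 583 367.5 25 183
```

```text
clock: 21.65
eef_pos: [583.1, 366.2, 161.8]
eef_rot: [-3.141, -0.001, -3.09]
wrist_force: [-0.4, 0.4, -0.7]
finger_gap: 93.8
finger_force: 0.0
t 21.65 shift cm [-1.000e-02  1.400e-01  1.368e+01] roll -0.01 j6 goal -61
```

```bash
python3 -m creep '[[1,[0,0.1,4],0],[1,[0,0.1,8],0],[1,[0,0.1,11.5],0],[1,[0,0.1,13],0],[1,[0,0.1,13.65],0],[1,[0,0.1,13.65],0],[-1,[0,0.1,13.65],0],[-1,[0,0.1,13.65],0],[-1,[0,0.1,13.65],0],[-1,[0,0.1,13.65],0],[-1,[0,0.1,13.65],0],[-1,[0,0.1,13.65],0]]' 40; python3 -m creep '[[-1,[0,0,0],0],[-1,[0,0,0],0],[-1,[0,0,0],0],[-1,[0,0,-1],0],[-1,[0,0,-4],0],[-1,[0,0,-8],0],[-1,[0,0,-11.5],0],[-1,[0,0,-13],0],[-1,[0,0,-13],0],[-1,[0,0,-13],0]]'; python3 g.py 573.4 107.6 155 101.9
```

```text
clock: 22.85
eef_pos: [583.0, 368.5, 26.3]
eef_rot: [3.142, 0.0, -3.09]
wrist_force: [-0.3, 0.6, 0.1]
finger_gap: 49.6
finger_force: 0.0
clock: 23.85
eef_pos: [582.5, 368.2, 154.5]
eef_rot: [-3.141, -0.002, -3.09]
wrist_force: [0.0, -0.7, -2.8]
finger_gap: 39.6
finger_force: 39.9
t 23.85 shift cm [ 2.260e+00 -2.598e+01 -2.000e-02] roll 16.22 j6 goal -1
```

```bash
python3 -m creep '[[-1,[0.1,-1.5,0],1],[-1,[0.4,-4,0],2.6],[-1,[0.6,-7,0],4.2],[-1,[0.9,-10,0],5.8],[-1,[1.1,-13,0],7.4],[-1,[1.4,-16,0],9],[-1,[1.7,-19,0],10.6],[-1,[1.9,-22,0],12.2],[-1,[2.1,-24.5,0],13.8],[-1,[2.2,-25.5,0],15.2],[-1,[2.26,-25.98,0],16.22],[-1,[2.26,-25.98,0],16.22]]'; python3 -m creep '[[-1,[0,0,0],0],[-1,[0,0,0],0],[-1,[0,0,0],0]]'; python3 g.py 573.4 107.6 75 101.9
python3 - <<'E'
from h import *
cv2.imwrite("pics/c6.png",cv2.resize(manip.camera("scene")[130:310,180:380,::-1],(600,540),interpolation=3))
E
```

```text
clock: 25.05
eef_pos: [573.2, 107.1, 154.2]
eef_rot: [-3.138, -0.0, 1.776]
wrist_force: [0.1, 0.5, -1.7]
finger_gap: 39.9
finger_force: 39.9
clock: 25.35
eef_pos: [573.7, 108.2, 155.8]
eef_rot: [-3.141, -0.0, 1.78]
wrist_force: [0.2, -1.3, -1.5]
finger_gap: 40.1
finger_force: 39.9
t 25.35 shift cm [-0.06 -0.04  8.08] roll 0.02 j6 goal -1
```

View pics/c6.png

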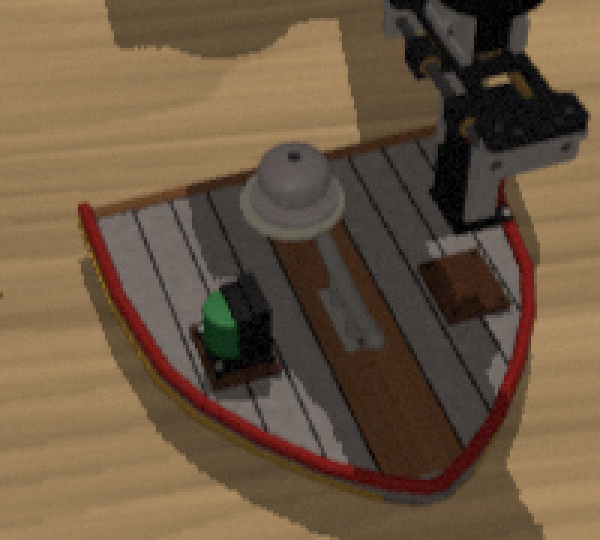

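The cleat foot is at about (350,325) in the crop, on the king plank between the pads. The vent is on its ring. Lowering the red light.

```bash
python3 -m creep '[[-1,[-0.06,-0.04,2.5],0],[-1,[-0.06,-0.04,5],0],[-1,[-0.06,-0.04,7],0],[-1,[-0.06,-0.04,7.7],0],[-1,[-0.06,-0.04,7.95],0],[-1,[-0.06,-0.04,8.08],0],[-1,[-0.06,-0.04,8.12],0],[-1,[-0.06,-0.04,8.12],0],[-1,[-0.06,-0.04,8.12],0]]'
```

```text
clock: 26.3
eef_pos: [573.8, 107.2, 75.6]
eef_rot: [3.141, 0.0, 1.778]
wrist_force: [-0.3, 0.4, -0.3]
finger_gap: 40.2
finger_force: 39.9
```

```bash
python3 -m creep '[[-1,[0,0,0.06],0],[-1,[0,0,0.12],0],[-1,[0,0,0.12],0]]'
```

```text
clock: 26.6
eef_pos: [573.7, 107.2, 74.2]
eef_rot: [3.141, 0.0, 1.778]
wrist_force: [-1.4, -0.9, 3.1]
finger_gap: 39.4
finger_force: 39.9
```

```bash
python3 -m creep '[[-0.1,[0,0,0],0],[0.4,[0,0,0],0],[0.4,[0,0,0],0],[0.4,[0,0,0],0],[0.4,[0,0,-3],0],[0.4,[0,0,-7],0],[0.4,[0,0,-11],0],[0.4,[3,0,-14],0],[0.4,[8,0,-14],0],[0.4,[13,0,-14],0],[0.4,[18,0,-14],0],[0.4,[22,0,-14],0]]'; python3 -m creep '[[0.4,[4,0,0],0],[0.4,[8,0,0],0],[0.4,[8,0,0],0],[0.4,[8,0,0],0]]'
python3 - <<'E'
from h import *
for n in("top","scene"): cv2.imwrite(f"pics/{n}9.png",manip.camera(n)[:,:,::-1])
t=cv2.imread("pics/top9.png");s=cv2.imread("pics/scene9.png")
cv2.imwrite("pics/c7.png",cv2.resize(t[140:260,190:330],(700,600),interpolation=3))
cv2.imwrite("pics/c8.png",cv2.resize(s[170:290,200:360],(800,600),interpolation=3))
E
```

```text
clock: 27.8
eef_pos: [527.3, 325.0, 213.9]
eef_rot: [3.142, -0.0, 1.779]
wrist_force: [0.5, -0.8, -0.0]
finger_gap: 65.8
finger_force: 0.0
clock: 28.2
eef_pos: [511.5, 401.2, 213.4]
eef_rot: [-3.141, 0.0, 1.78]
wrist_force: [-0.2, -0.4, -0.4]
finger_gap: 65.8
finger_force: 0.0
```

View pics/c7.png

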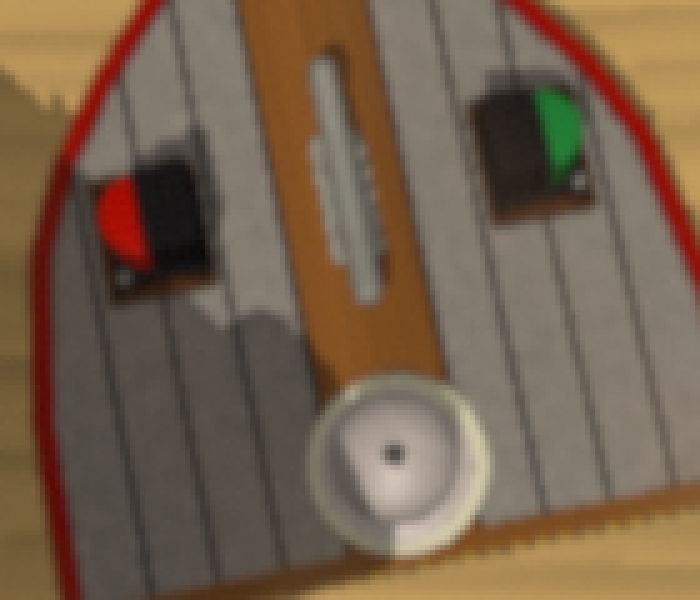

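View pics/c8.png

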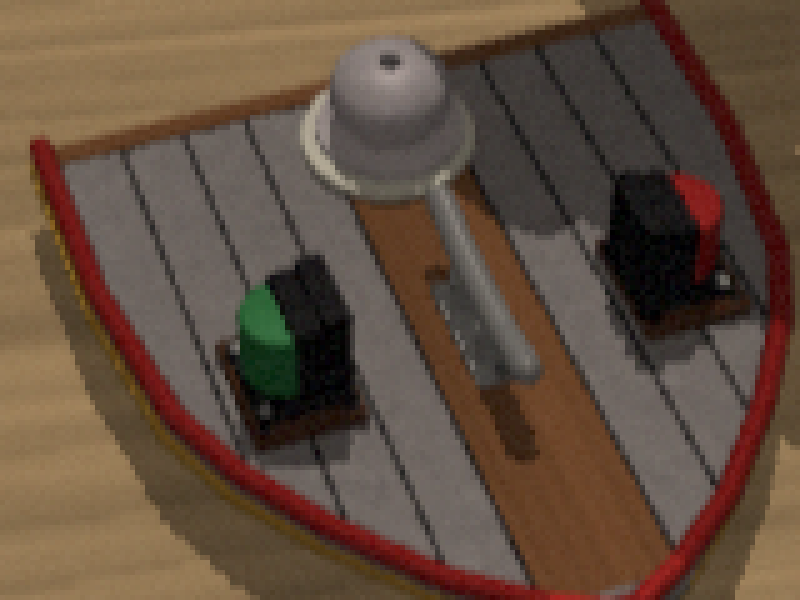

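Both views show all four fittings upright and in place. A quick numeric check against the ideal positions follows.

Run:
```python
from h import *
np.set_printoptions(precision=1,suppress=True)
pk=lambda p,x0,y0: (np.array(p,float)+.5)/5-.5+[x0,y0]
a=np.radians(11.85); M=np.array([[np.cos(a),-np.sin(a)],[np.sin(a),np.cos(a)]])
mid=np.array([590.4,26.9])
dk=lambda P:(P[:,:2]-mid)@M+[30,0]
B=dk(onz("top",pk([(325,58),(368,298)],190,140),76)); print("cleat horn ends (deck)",B,B.mean(0))
C=dk(onz("scene",pk([(436,190),(530,370)],200,170),76)); print("scene",C,C.mean(0))
r=onz("top",pk([(398,466)],190,140),46)
d=onz("top",pk([(394,453)],190,140),90); print("ring",dk(r),"vent cap top",dk(d), "scene", dk(onz("scene",pk([(390,60)],200,170),90)))
# housing-top back corners / lens: expected housing x -22..+4, top 52 -> z 100
for n,p in(("red",[(135,166),(192,160),(150,268),(207,252)]),("green",[(472,104),(530,90),(492,190),(550,182)])):
    print(n,dk(onz("top",pk(p,190,140),99)))
for n,p in(("red",[(653,320),(745,292)]),("green",[(262,430),(362,403)])):
    Q=dk(onz("scene",pk(p,200,170),51)); print(n,"foot fore edge scene (x~54, |y| 69..115)",Q)
```

```text
cleat horn ends (deck) [[ 88.2  -4.6]
 [-27.4  -1.3]] [30.4 -2.9]
scene [[-28.   -1.8]
 [ 84.8  -0.8]] [28.4 -1.3]
ring [[-102.2    0.7]] vent cap top [[-101.4    1.7]] scene [[-102.5    2.4]]
red [[49.1 89.7]
 [46.5 64. ]
 [ 1.5 91.8]
 [ 3.4 65.4]]
green [[ 46.  -65.1]
 [ 47.  -92.1]
 [  5.  -65.5]
 [  3.3 -91.8]]
red foot fore edge scene (x~54, |y| 69..115) [[ 57.8  70.5]
 [ 56.5 116.5]]
green foot fore edge scene (x~54, |y| 69..115) [[  58.3 -113. ]
 [  58.8  -67.8]]
```

```bash
python3 -c "
from cell import manip
print(manip.sign_off())"
```

```text
the job is handed in; nothing more can be done
None
```

All four fittings are set on the foredeck, upright and measured within about 6 mm of their marks; I handed the job in at about 28 s, and the sign-off returned no verdict.

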